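Crimp a sunflower badge in the guarded badge press

TASK

A sunflower badge lies in the sliding die of the badge press, and the die still stands pulled out to the left of the press: push the die slide fully home under the ram with the fingertips, then reach down through the yellow-edged window in the top of the clear guard, press the red lever paddle all the way down, keep it down for about two seconds and let it rise right back up. Never touch the guard or its window frame with the fingers or the arm, and do not bring the lever down before the die is home. Nothing is to be picked up: leave the badge lying in its die and all the other things on the table where they stand.

Things in the scene. Friction and masses are not known exactly. Their poses are not given: they have to be found in the camera images.
- press: Fixed grey cast badge press; base 290 mm deep (its x -150 to +140), 210 wide, 18 high; a 92 mm wide slide bed runs out to the left to y +260, rails 34 mm high. Origin: mid underside, on the table. x points from the robot's side to the press's back, y to its left (where the die slide comes out), z up. Place and turn differ each time; guard, lever and slide go with it.
- guard: Clear plastic cover fixed over the press, same origin and axes: front wall x -145 mm, back open at x +135, side walls y -102 and +102, flat top with upper face 222 mm above the table (sheet 5 mm, yellow edging to 223 mm). The left wall has an opening for the slide (x -24 to +74, up to 80 mm high). May not be touched.
- window (a point): Centre of the window in the guard's top, at the top's upper face (222 mm high), at x -65 mm, y 0 of the press; axes as the press's. The free opening is 100 mm along x and 104 mm along y, bordered by 12 mm of yellow edging. The red paddle lies under it.
- paddle_top (a point): Middle of the upper face of the red lever paddle, 46 mm along the press's x, 52 along y, 10 thick. Lever up: x -63, y 0 of the press, 207 mm above the table (15 mm under the guard's upper face), tilted 0.19 rad, robot-side edge higher. Fully pressed: level, x -68, 175 mm above the table (32 mm lower, 47 mm under the guard's upper face).
- lever (a joint): Press lever, rad: 0 = up at rest, 0.19 = fully down on its stop. Pivot at the back of the press (x +100 mm, 166 mm high, axis along its y), 168 mm behind the paddle. Sprung: the paddle takes about 5 N at first, 13 N at the stop; it rises by itself when released and carries the ram with the upper die (14 mm down when fully pressed).
- die_slide: Loose aluminium die slide, 78 mm along the press's x, 205 along y, 10 thick, 0.3-0.65 kg, between the bed's rails (3 mm play) on it, 24 mm above the table. Origin: underside, below the die; axes as the press's. Slides along y with 2 to 5 N of friction, stays where left; fully home (against its stop) the origin is at x +25, y 0 mm of the press, at the start 95 to 140 mm further out in +y.
- push_face (a point): Centre of the outer (left, +y) face of the black upright push flange at the slide's left end: 74 mm along the press's x, 10 thick, from 29 to 99 mm above the table, this point 74 mm up. Push it towards the press's -y to bring the slide home; home, it is at x +25, y +155 mm of the press, 53 mm outside the guard's left wall. Axes as the press's.
- nest (a point): Middle of the brass-edged die on the slide, on its floor, 34 mm above the table, where the badge lies; the brass edge is 6 mm high and 54 mm across inside. The push flange's outer face is 155 mm from it towards the press's +y. When home it is at x +25, y 0 of the press.
- badge: Round white badge with a yellow and brown sunflower, 50 mm across, 8 mm thick, 18 g, loose in the die. Origin: centre of its underside.
- done_badge_a: Finished sunflower badge lying on the table, 50 mm across, 8 mm thick. Origin: centre of its underside. Bystander.
- done_badge_b: Another finished sunflower badge like it, lying on the table. Bystander.
- parts_tray: Teal tray of badge shells, 100 x 140 x 30 mm, to the right of the press. Origin: centre of its underside. Bystander.
- glue_stick: White and yellow glue stick with a purple cap, standing, 27 mm across, 95 mm high, behind the slide bed. Origin: centre of its underside. Bystander.
- pen_cup: Blue pen cup, 80 mm across, 95 mm high, pens up to 155 mm. Origin: centre of its underside. Bystander.
- craft_box: Closed pink craft box, 126 x 176 x 80 mm. Origin: centre of its underside. Bystander.
- tape_dispenser: Grey tape dispenser, 130 x 55 mm, 86 mm high. Origin: centre of its underside. Bystander.
Not all that is in view belongs to the job. What is shaped like the die_slide but purple is not meant.

How it is judged:
On the way, in this order (a step that is already met when the one before it is completed fails the run):
1. the die slide is pushed home under the ram, the lever still up (y of nest in the frame of press below 0.004 m and value of joint lever below 0.03 rad), for 0.2 s.
2. the lever is pressed fully down and kept there at least one second, with the die home (value of joint lever above 0.175 rad and y of nest in the frame of press below 0.004 m), for 1 s.
At the end, for the whole second after the job is handed in: The die slide lies home on its bed (within 4 mm of its stop), the lever is back up (under 0.02 rad), and the badge lies at rest in its die (within 5 mm of the middle, not raised by 4 mm) (value of joint lever below 0.02 rad and y of nest in the frame of press below 0.004 m and horizontal distance between badge and nest below 0.005 m and z of badge in the frame of nest below 0.004 m and linear speed of badge below 0.02 m/s and z of die_slide in the frame of press below 0.029 m); the robot touches nothing.
It fails at once if the guard or its window frame is touched by the fingers or the arm (contact force between any of the fingers, the arm and guard above 0.3 N).
It fails at once if the lever is brought down (more than 0.06 rad) while the die is not home (more than 6 mm out) (value of joint lever above 0.06 rad and y of nest in the frame of press above 0.006 m).
It fails at once if the badge or the die slide is lifted, or the badge is knocked out of its die (badge raised 5 mm or 6 mm off its middle, slide raised 8 mm off its bed) (z of badge in the frame of nest above 0.005 m or horizontal distance between badge and nest above 0.006 m or z of die_slide in the frame of press above 0.032 m).
It fails at once if another thing on the table is shifted or lifted by more than 20 mm (distance of any of done_badge_a, done_badge_b, parts_tray, glue_stick, pen_cup, craft_box, tape_dispenser from where it was at the start of the episode above 0.02 m).
It also fails if it takes over 61 s, if anything falls off the work surface, if the arm or the gripper's body presses on something with over 40 N, if the wrist force passes 120 N, or if a joint passes its speed limit or range.

ROBOT

A 6-joint arm with a two-finger parallel gripper is mounted at the origin on the work surface. World frame = base frame: x ahead of the robot, y to its left, z up, the work surface at z = 0. Lengths are in m, angles in rad, forces in N, time in s.
With the tool pointing down it reaches from about 0.325 to 0.75 m from the base axis. Payload 7.6 kg.
Tool frame: the origin (TCP) lies on the centre line of the jaws, within the pads' length; the fingertips stand 25 mm ahead of it and the grasp point (between the pads) lies 6 mm ahead of it (bot.finger_overhang is the distance from the TCP to the fingertips, in m); y points along the fingers, z is the direction in which the jaws open and shut, and the axes are right-handed (so a half turn about y gives the same grasp; the last joint's range is limited). The gripper opens to 85 mm and grips with 20 to 120 N. Pads are 22 mm wide; open, the fingers measure 114 mm over their backs; the gripper's body (76 mm by 85 mm) begins 54 mm behind the grasp point. The pads swing forward as they close: fully open they stand 13 mm farther back than shut.
Start: joints at [-1.311, 0.052, 1.401, -0, 1.689, -0.07], TCP at [0.17, -0.497, 0.256] pointing down, gripper open.
Joint ranges: [-2.9, 2.9], [-0.91, 2.17], [0.12, 2.37], [-1.06, 4.2], [0.26, 2.73], [-2.93, 2.93]. Speed limits (rad/s): [2.57, 2.57, 3.01, 3.14, 3.14, 3.14].

INTERFACE

Orientations are given as a unit quaternion [x, y, z, w].
In Python, from plant import bot gives the robot as it stands.
- The arm moves only by the tool send_rows, never from a script. Its argument "deltas" is a list of rows, each an object with "grip": the finger opening in m, from 0 to 0.0854; "delta_pos": the shift along the tool's x, y, z in m, a list of three; "rotation": the turn, a rotation vector about the tool's x, y, z in degrees, a list of three. In form: [{"grip": grip, "delta_pos": [dx, dy, dz], "rotation": [wx, wy, wz]}, ...]. A call has exactly 5 rows; each row is the pose to reach, as a shift and turn from the pose commanded when the call began, along the tool's axes at that moment; what a row does not reach only later rows make up. A row lasts 1/8 s, in which the tool goes at most 62.5 mm and 10.7 degrees, less where a joint would pass 70% of its speed; a pose out of reach is approached as far as the arm can. A call with a gripper value outside its range is refused whole. The fingers move at their own pace and stop on an object; "grip_force" is the grip in N (left out, the last holds). Time passes only in rows, so rows that repeat a pose let the fingers close, or fill a call up. It gives the time, the measured TCP pose, the force and the opening at its end, in the units of the state.
- bot.state(): the state, without advancing time (a new reading comes with each control period).
- bot.read_camera(name): name is "side" or "top" or "wrist"; returns (picture, depth): 480x640x3 uint8, red, green, blue; 480x640 float32, m along the optical axis (not along the pixel's ray), 0 where there is no reading.
- bot.calibration(name): a dict with "camera_matrix" (3x3 intrinsics, pixels), "R" (3x3) and "t" (3): a world point X has camera coordinates R X + t. Camera axes: x right, y down, z forward; pixel columns grow to the right and rows downward; lengths in m; the calibration is good to about 2 mm. A picture is of the moment at which its call begins: read the wrist's pose just before it. calibration takes no time and is no camera call; for the wrist camera it gives the pose at the moment of the call.
- bot.job_done(): hands the job in, once; it reports no verdict.
Trained networks look in the newest picture that a camera, given by its name, has taken for a name from the list of things; names that differ only in an ending like _2 or _b are one class to them, and where a whole thing is asked for, a point or a joint stands for the part that bears it (a point fixed in the world has none). Each returns a list of dicts, best first, with "p" (0 to 1); they miss things now and then, are a little off and sometimes report something else, mostly with a low value. They report only what shows in the picture. A call takes as long as a camera call. They do not tell look-alikes from the thing itself.
- bot.outline_of(camera, label): "region" (480x640 bool, what is visible of it) and "extent" ([left, top, right, bottom] in pixels, round what is visible of it).
The state is a dict: "t": time; "qpos": joint angles; "qd": joint speeds; "effort": joint torques, N m; "tool_pos": TCP position; "eef_rot": TCP orientation; "ft_force": force on the tool from outside, world axes, zero at the start; "moment": the same for the moment, N m; "opening": finger opening in m.
Only numpy, scipy, OpenCV 4.12 (cv2) and the standard library are available. Lean on these libraries where they do the work, as an engineer would, in place of code of your own. Each camera call takes 0.05 s, during which the arm holds its last target.

## Working session

There is one attempt and no reset: what is moved stays moved. The work goes in short steps, Python scripts to look and compute and a tool call to move; the robot and the scene stay as the last step left them, time stands still between calls to the robot, and variables do not carry over. Pictures are saved under pics/ and viewed, and the job is handed in when it is done.

Besides the shell and the picture viewer there is one more tool, called after "Emit:" in YAML: its name, and indented under it one key for each argument. send_rows: Moves the arm, as the interface text tells. Its arguments: {"type":"object","properties":{"deltas":{"type":"array","items":{"type":"object","properties":{"grip":{"type":"number"},"delta_pos":{"type":"array","items":{"type":"number"}},"rotation":{"type":"array","items":{"type":"number"}}}}},"grip_force":{"type":"number"}},"required":["deltas"]}

```bash
ls; mkdir -p pics
python3 - <<'E'
from plant import bot
import cv2,numpy as np
s=bot.state();print({k:np.round(v,3).tolist() for k,v in s.items()}, bot.finger_overhang)
for c in ["side","top","wrist"]:
    p,d=bot.read_camera(c)
    cv2.imwrite(f"pics/{c}0.png",p[:,:,::-1])
    np.savez(f"{c}0.npz",p=p,d=d,**bot.calibration(c))
    print(c,bot.calibration(c))
E
```

```text
pics
{'t': 0.0, 'qpos': [-1.311, 0.053, 1.402, -0.0, 1.689, -0.07], 'qd': [0.001, -0.0, 0.001, -0.0, 0.001, -0.0], 'effort': [0.002, -38.166, -36.019, 0.0, 0.006, 0.0], 'tool_pos': [0.17, -0.496, 0.255], 'eef_rot': [-0.116, 0.698, -0.697, 0.116], 'ft_force': [-0.374, -0.381, -0.22], 'moment': [-0.018, 0.016, 0.011], 'opening': 0.085} 0.025
side {'camera_matrix': array([[448.97618668,   0.        , 318.61076564],
       [  0.        , 448.97618668, 237.89582807],
       [  0.        ,   0.        ,   1.        ]]), 'R': array([[-0.88174854, -0.47134698,  0.0187494 ],
       [-0.36019789,  0.64709258, -0.67195883],
       [ 0.30459317, -0.59925221, -0.74035113]]), 't': array([0.46603091, 0.31241037, 1.34906775])}
top {'camera_matrix': array([[506.1955572 ,   0.        , 320.6859867 ],
       [  0.        , 506.1955572 , 240.94527701],
       [  0.        ,   0.        ,   1.        ]]), 'R': array([[-0.07453394, -0.99719665,  0.00659726],
       [-0.97376461,  0.071353  , -0.21608156],
       [ 0.21500508, -0.02252959, -0.97635303]]), 't': array([0.01843952, 0.5605576 , 1.36106608])}
wrist {'camera_matrix': array([[381.64279812,   0.        , 322.38923828],
       [  0.        , 381.64279812, 238.0108733 ],
       [  0.        ,   0.        ,   1.        ]]), 'R': array([[ 3.22677522e-01, -9.46508480e-01, -9.55814926e-04],
       [-9.11514879e-01, -3.11019463e-01,  2.69086452e-01],
       [-2.54989886e-01, -8.59569101e-02, -9.63115553e-01]]), 't': array([-0.52451417, -0.03395068,  0.37816144])}
```

View pics/top0.png

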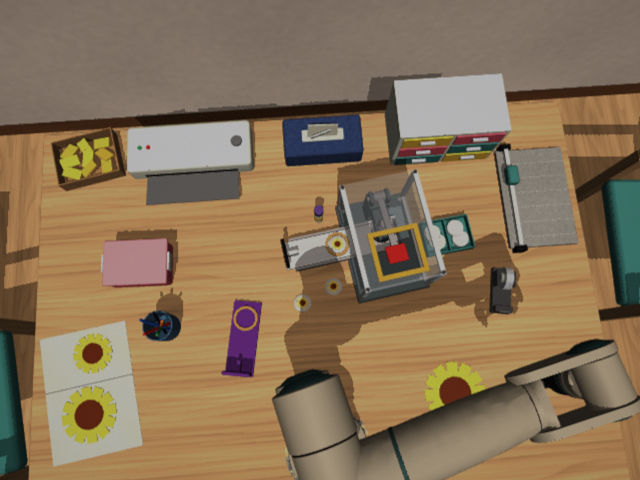

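View pics/side0.png

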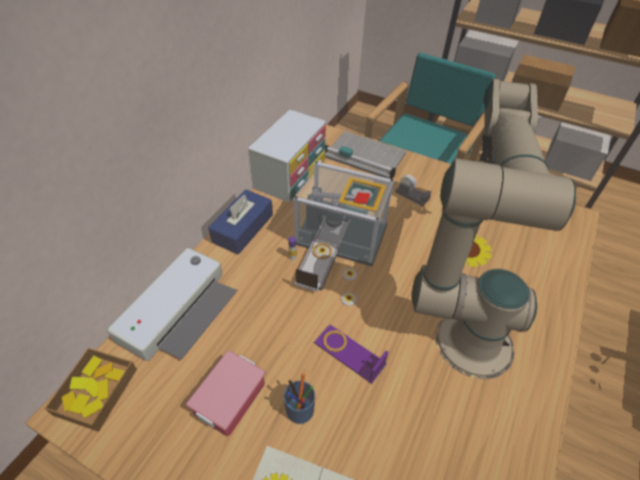

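```bash
cat > h.py <<'E'
import numpy as np,cv2
def load(f):
    z=np.load(f);return z['p'],z['d'],z['camera_matrix'],z['R'],z['t']
def plane(uv,K,R,t,z):
    uv=np.atleast_2d(uv).astype(float)
    r=np.c_[uv,np.ones(len(uv))]@np.linalg.inv(K).T@R
    c=-R.T@t
    return c+r*((z-c[2])/r[:,2])[:,None]
def proj(X,K,R,t):
    c=np.atleast_2d(X)@R.T+t
    q=c@K.T
    return q[:,:2]/q[:,2:]
E
python3 - <<'E'
from h import *
for c,(x0,y0,x1,y1) in dict(top=(270,160,480,310),side=(280,150,420,310)).items():
    p,d,K,R,t=load(f'{c}0.npz')
    s=3.8 if c=='top' else 3.6
    cr=cv2.resize(p[y0:y1,x0:x1,::-1],None,fx=s,fy=s,interpolation=cv2.INTER_CUBIC);cv2.imwrite(f'pics/{c}crop.png',cr);print(cr.shape)
    hsv=cv2.cvtColor(p,cv2.COLOR_RGB2HSV)
    m=((hsv[...,0]>18)&(hsv[...,0]<32)&(hsv[...,1]>190)&(hsv[...,2]>110)).astype(np.uint8)
    roi=np.zeros_like(m);roi[y0:y1,x0:x1]=1;m&=roi
    n,l,st,ce=cv2.connectedComponentsWithStats(m)
    k=1+np.argmax(st[1:,4]);print(st[k],ce[k])
    pts=np.argwhere(l==k)[:,::-1]
    W=plane(pts,K,R,t,0.223)[:,:2]
    r=cv2.minAreaRect(W.astype(np.float32)*1000);print('edging',r)
    mr=(((hsv[...,0]<8)|(hsv[...,0]>172))&(hsv[...,1]>190)&(hsv[...,2]>100)).astype(np.uint8)&roi
    n,l,st,ce=cv2.connectedComponentsWithStats(mr);k=1+np.argmax(st[1:,4])
    W=plane(np.argwhere(l==k)[:,::-1],K,R,t,0.207)[:,:2];print('red',cv2.minAreaRect(W.astype(np.float32)*1000),W.mean(0))
E
```

```text
(570, 798, 3)
[444 160   4   1   4] [445.5 160. ]
edging ((714.3790893554688, -356.0999755859375), (7.747488021850586, 4.4971704483032227e-05), 85.87489318847656)
red ((483.983154296875, -206.6339569091797), (42.96450424194336, 50.42264175415039), 9.902444839477539) [ 0.48372457 -0.2069592 ]
(576, 504, 3)Traceback (most recent call last):
  File "<stdin>", line 10, in <module>
    return _wrapfunc(a, 'argmax', axis=axis, out=out, **kwds)
    return bound(*args, **kwds)
ValueError: attempt to get argmax of an empty sequence
```

Run:
```python
from h import *
for c,(x0,y0,x1,y1) in dict(top=(340,200,480,310),side=(325,150,420,230)).items():
    p,d,K,R,t=load(f'{c}0.npz')
    hsv=cv2.cvtColor(p,cv2.COLOR_RGB2HSV)
    m=((hsv[...,0]>14)&(hsv[...,0]<34)&(hsv[...,1]>150)&(hsv[...,2]>120)).astype(np.uint8)
    roi=np.zeros_like(m);roi[y0:y1,x0:x1]=1;m&=roi
    n,l,st,ce=cv2.connectedComponentsWithStats(m)
    k=1+np.argmax(st[1:,4]);print(st[k],ce[k])
    W=plane(np.argwhere(l==k)[:,::-1],K,R,t,0.223)[:,:2]
    r=cv2.minAreaRect(W.astype(np.float32)*1000);print('edging',r)
    mr=(((hsv[...,0]<8)|(hsv[...,0]>172))&(hsv[...,1]>150)&(hsv[...,2]>100)).astype(np.uint8)&roi
    n,l,st,ce=cv2.connectedComponentsWithStats(mr);k=1+np.argmax(st[1:,4])
    W=plane(np.argwhere(l==k)[:,::-1],K,R,t,0.207)[:,:2];print('red',cv2.minAreaRect(W.astype(np.float32)*1000),W.mean(0))
```

```text
[368 223  62  59 862] [397.89443155 252.29234339]
edging ((483.8798828125, -207.39761352539062), (123.04747772216797, 127.88814544677734), 8.762619972229004)
red ((483.3961486816406, -207.00808715820312), (44.17816925048828, 50.96308517456055), 10.017597198486328) [ 0.48333785 -0.20691446]
[340 178  45  33 288] [363.13194444 194.21180556]
edging ((482.9422607421875, -205.9537353515625), (120.03291320800781, 124.5516586303711), 8.6937255859375)
red ((482.9446716308594, -202.0731201171875), (40.25844955444336, 47.476043701171875), 11.455413818359375) [ 0.48198259 -0.20151079]
```

View pics/topcrop.png

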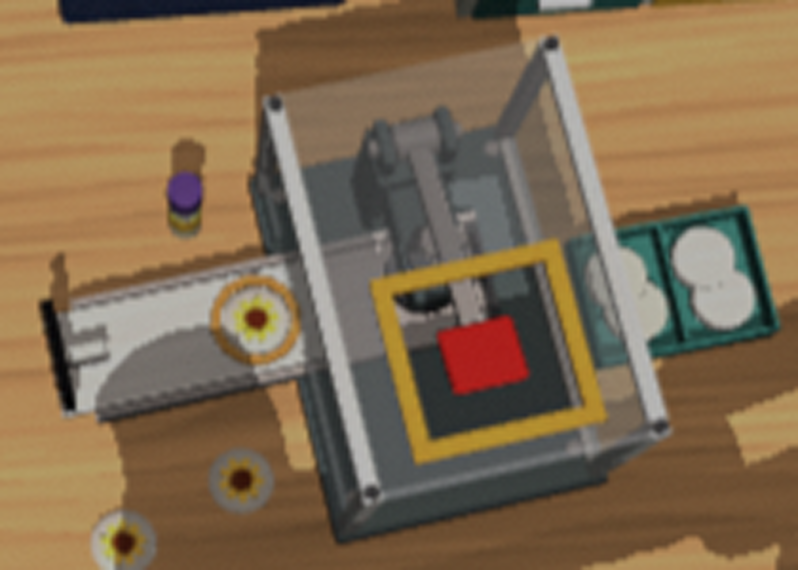

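View pics/sidecrop.png

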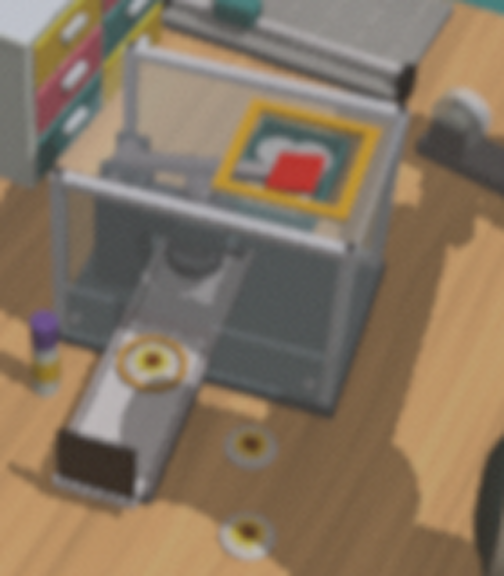

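```bash
cat >> h.py <<'E'
yaw=np.deg2rad(8.75);ex=np.array([np.cos(yaw),np.sin(yaw),0]);ey=np.array([-np.sin(yaw),np.cos(yaw),0]);ez=np.array([0,0,1.])
win=np.array([0.4835,-0.2068,0.222]);O=win+0.065*ex;O[2]=0
def P(x,y,z): return O+x*ex+y*ey+z*ez
def inv(X): 
    d=np.atleast_2d(X)-O;return np.c_[d@ex,d@ey,d@ez]
E
python3 - <<'E'
from h import *
from scipy.spatial.transform import Rotation as Ro
for c,(x0,y0,x1,y1) in dict(top=(322,228,352,260),side=(310,238,334,262)).items():
    p,d,K,R,t=load(f'{c}0.npz')
    hsv=cv2.cvtColor(p,cv2.COLOR_RGB2HSV)
    m=((hsv[...,0]>8)&(hsv[...,0]<28)&(hsv[...,1]>110)&(hsv[...,2]>80)).astype(np.uint8)
    roi=np.zeros_like(m);roi[y0:y1,x0:x1]=1;m&=roi
    pts=np.argwhere(m)[:,::-1]
    W=plane(pts,K,R,t,0.04)[:,:2]*1000
    r=cv2.minEnclosingCircle(W.astype(np.float32));print('ring',r, inv(np.r_[np.array(r[0])/1000,0]))
    # depth-based flange
    f=np.argwhere(d>0)[:,::-1]
    X=(np.c_[f,np.ones(len(f))]@np.linalg.inv(K).T*d[f[:,1],f[:,0]][:,None]-t)@R
    Q=inv(X);s=(abs(Q[:,0]-.025)<.06)&(Q[:,1]>.2)&(Q[:,1]<.33)&(Q[:,2]>.06)&(Q[:,2]<.12)
    print(s.sum(),np.percentile(Q[s],[2,50,98],axis=0).round(4) if s.sum() else '')
    img=p[:,:,::-1].copy()
    cor=[P(x,y,.222) for x in(-.145,.135) for y in(-.102,.102)]+[P(x,y,.0) for x in(-.15,.14) for y in(-.105,.105)]+[P(-.065+a,b,.223) for a in(-.05,.05) for b in (-.052,.052)]
    for u in proj(cor,K,R,t): cv2.circle(img,tuple(int(v) for v in u.round()),1,(255,0,255),-1)
    img=img[150:320,260:480] ;cv2.imwrite(f'pics/{c}chk.png',cv2.resize(img,None,fx=3.4,fy=3.4))
    if c=='top':
        z=np.load('wrist0.npz');R0=Ro.from_quat([-0.116,0.698,-0.697,0.116]).as_matrix();print(R0.round(3))
        cw=-z['R'].T@z['t'];print('cam in tool',R0.T@(cw-[.17,-.496,.255]))
print('paddle',P(-.063,0,.207),'push home',P(.025,.155,.074))
E
```

```text
ring ((564.0646362304688, -58.561622619628906), 48.019500732421875) [[0.03717751 0.13425734 0.        ]]
151 [[-0.0093  0.2431  0.0605]
 [ 0.0255  0.2733  0.0968]
 [ 0.0608  0.2802  0.1041]]
[[-0.946 -0.     0.324]
 [-0.324  0.001 -0.946]
 [-0.    -1.    -0.001]]
cam in tool [-0.06822807 -0.11783241  0.00045388]
ring ((552.5946044921875, -67.85991668701172), 32.394142150878906) [[0.02442648 0.12681213 0.        ]]
226 [[-0.0102  0.2571  0.0621]
 [ 0.0258  0.2788  0.0856]
 [ 0.0608  0.2827  0.1017]]
paddle [ 0.48547672 -0.20649575  0.207     ] push home [ 0.54887341 -0.03991286  0.074     ]
```

View pics/topchk.png

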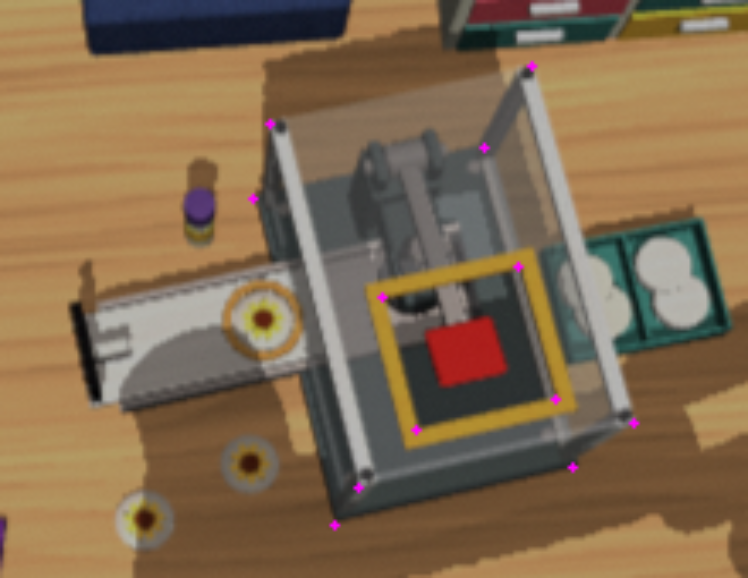

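View pics/sidechk.png

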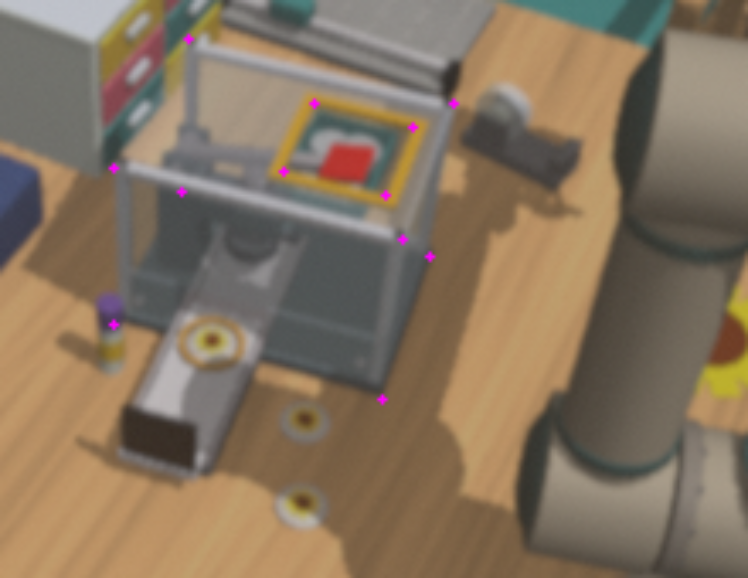

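```bash
cat >> h.py <<'E'
from scipy.spatial.transform import Rotation as Ro
def Rtool(tilt,dyaw=0):
    # z=-ey, y=down, x=-ex ; tilt: pointing leans to -ey
    R=np.c_[-ex,-ez,-ey]
    return Ro.from_rotvec(np.deg2rad(tilt)*(-ex)).as_matrix()@R
def tipgoal(x,y,z,tilt):
    R=Rtool(tilt);return P(x,y,z)-0.025*R[:,1],R
def delta(s,pos,R):
    R0=Ro.from_quat(s['eef_rot']).as_matrix()
    return (R0.T@(pos-np.array(s['tool_pos']))).round(4),Ro.from_matrix(R0.T@R).as_rotvec(degrees=True).round(2)
def report(s):
    R0=Ro.from_quat(s['eef_rot']).as_matrix();tip=np.array(s['tool_pos'])+.025*R0[:,1]
    print('t',s['t'],'tip press',inv(tip).round(4),'F',np.round(s['ft_force'],2),'q',np.round(s['qpos'],2),'op',round(s['opening'],4))
E
python3 - <<'E'
from h import *
from plant import bot
s=bot.state();report(s)
print(Rtool(25)[:,1]@ey)
for g in [(.025,.335,.31,0),(.025,.335,.065,25)]:
    print(tipgoal(*g)[0],delta(s,*tipgoal(*g)))
E
```

```text
t 0.15 tip press [[-0.4189 -0.2386  0.2307]] F [-0.68 -0.14 -0.43] q [-1.31  0.05  1.4  -0.    1.69 -0.07] op 0.0851
-0.42261826174069944
[0.5214912  0.13799221 0.335     ] (array([-0.538 , -0.0787, -0.4866]), array([ 0.07, 10.15,  0.  ]))
[0.51988395 0.1484347  0.08765769] (array([-0.5399,  0.1686, -0.4967]), array([25.  ,  9.99, -2.21]))
```

Emit:
send_rows:
  deltas:
    - {"grip": 0,"delta_pos": [0,-0.06,0],"rotation": [0,0,0]}
    - {"grip": 0,"delta_pos": [-0.03,-0.08,-0.03],"rotation": [0,0,0]}
    - {"grip": 0,"delta_pos": [-0.07,-0.08,-0.065],"rotation": [0,2,0]}
    - {"grip": 0,"delta_pos": [-0.11,-0.08,-0.1],"rotation": [0,6,0]}
    - {"grip": 0,"delta_pos": [-0.15,-0.08,-0.14],"rotation": [0,10.15,0]}

```text
t: 0.78
tool_pos: [0.2671, -0.3142, 0.336]
eef_rot: [-0.053, 0.705, -0.705, 0.053]
ft_force: [1.0, -0.7, -0.3]
opening: -0.0002
```

Run:
```python
from h import *
from plant import bot
s=bot.state();report(s)
print(delta(s,*tipgoal(.025,.335,.31,0)))
```

```text
t 0.775 tip press [[-0.2952 -0.0732  0.311 ]] F [ 1.05 -0.7  -0.31] q [-0.96 -0.27  1.54  0.    1.87  0.47] op -0.0002
(array([-0.319 ,  0.0011, -0.4091]), array([ 0.02, -0.17,  0.  ]))
```

Emit:
send_rows:
  deltas:
    - {"grip": 0,"delta_pos": [-0.035,0,-0.045],"rotation": [0,0,0]}
    - {"grip": 0,"delta_pos": [-0.07,0,-0.09],"rotation": [0,0,0]}
    - {"grip": 0,"delta_pos": [-0.105,0,-0.135],"rotation": [0,0,0]}
    - {"grip": 0,"delta_pos": [-0.14,0,-0.18],"rotation": [0,0,0]}
    - {"grip": 0,"delta_pos": [-0.175,0,-0.225],"rotation": [0,0,0]}

```text
t: 1.4
tool_pos: [0.4059, -0.0648, 0.3362]
eef_rot: [0.054, -0.705, 0.705, -0.054]
ft_force: [0.7, -1.7, 0.3]
opening: -0.0002
```

Emit:
send_rows:
  deltas:
    - {"grip": 0,"delta_pos": [-0.03,0,-0.04],"rotation": [0,0,0]}
    - {"grip": 0,"delta_pos": [-0.06,0,-0.08],"rotation": [0,0,0]}
    - {"grip": 0,"delta_pos": [-0.1,0,-0.125],"rotation": [0,0,0]}
    - {"grip": 0,"delta_pos": [-0.14,0,-0.175],"rotation": [0,0,0]}
    - {"grip": 0,"delta_pos": [-0.144,0,-0.185],"rotation": [0,0,0]}

```text
t: 2.02
tool_pos: [0.5202, 0.1408, 0.3342]
eef_rot: [0.056, -0.705, 0.705, -0.054]
ft_force: [0.8, -0.1, -0.8]
opening: 0.0002
```

Run:
```python
from h import *
from plant import bot
s=bot.state();report(s)
print(delta(s,*tipgoal(.025,.335,.15,25)))
print(delta(s,*tipgoal(.025,.335,.065,25)))
p,d=bot.read_camera("wrist");cv2.imwrite("pics/w1.png",p[:,:,::-1])
c=bot.calibration("wrist");np.savez("w1.npz",p=p,d=d,**c)
```

```text
t 2.025 tip press [[0.0241 0.338  0.3092]] F [ 0.77 -0.06 -0.82] q [0.2  0.09 1.21 0.   1.85 1.61] op 0.0002
(array([-0.0014,  0.1615, -0.0075]), array([25.01,  0.23,  0.16]))
(array([-0.0017,  0.2465, -0.0075]), array([25.01,  0.23,  0.16]))
```

View pics/w1.png

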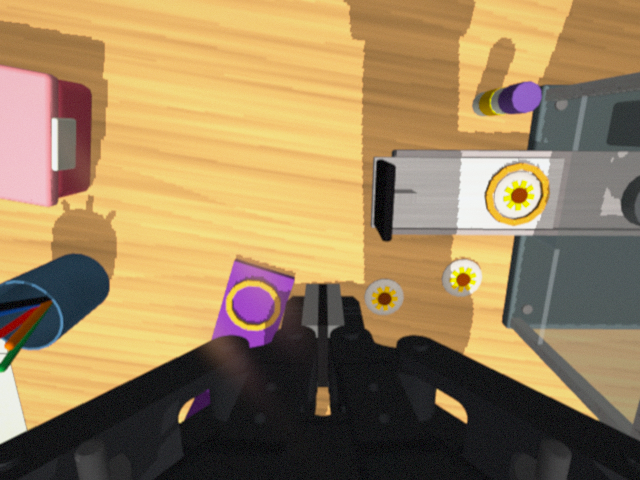

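Run:
```python
from h import *
from plant import bot
p,d,K,R,t=load('w1.npz')
s=bot.state();R0=Ro.from_quat(s['eef_rot']).as_matrix()
f=np.argwhere(d>0)[:,::-1]
X=(np.c_[f,np.ones(len(f))]@np.linalg.inv(K).T*d[f[:,1],f[:,0]][:,None]-t)@R
T=(X-s['tool_pos'])@R0
for a in np.arange(-.1,.03,.01):
    m=(T[:,1]>a)&(T[:,1]<a+.01)&(abs(T[:,0])<.06)&(abs(T[:,2])<.1)
    if m.sum()>3: print(round(a,3),m.sum(),'z',T[m,2].min().round(3),T[m,2].max().round(3),'x',T[m,0].min().round(3),T[m,0].max().round(3))
for uv in [(376,158),(376,238)]: print('flange edge',inv(plane(uv,K,R,t,.099)))
Q=inv(X);m=(abs(Q[:,0]-.025)<.06)&(Q[:,1]>.2)&(Q[:,1]<.31)&(Q[:,2]>.06)&(Q[:,2]<.12)
print(np.percentile(Q[m],[2,50,98],axis=0).round(4))
m=((T[:,1]<.03))&(abs(T[:,2])<.2)
```

```text
-0.08 3204 z -0.019 0.019 x -0.022 -0.017
-0.07 15395 z -0.059 0.058 x -0.021 -0.005
-0.06 18670 z -0.061 0.06 x -0.019 0.006
-0.05 13483 z -0.054 0.054 x -0.018 0.008
-0.04 9184 z -0.046 0.046 x -0.017 0.009
-0.03 6085 z -0.038 0.037 x -0.015 0.012
-0.02 1833 z -0.029 0.029 x -0.015 0.012
-0.01 842 z -0.014 0.014 x -0.012 -0.006
-0.0 958 z -0.014 0.014 x -0.012 -0.006
0.01 700 z -0.014 0.013 x -0.012 -0.006
0.02 61 z -0.006 0.008 x -0.011 -0.007
flange edge [[0.06838428 0.28931921 0.099     ]]
flange edge [[-0.00698574  0.28631014  0.099     ]]
[[-0.0079  0.2435  0.0615]
 [ 0.027   0.2771  0.0971]
 [ 0.0619  0.2809  0.1004]]
```

Emit:
send_rows:
  deltas:
    - {"grip": 0,"delta_pos": [0,0.05,-0.004],"rotation": [8,0,0]}
    - {"grip": 0,"delta_pos": [-0.001,0.1,-0.007],"rotation": [16,0,0]}
    - {"grip": 0,"delta_pos": [-0.0015,0.15,-0.0075],"rotation": [25,0.2,0.1]}
    - {"grip": 0,"delta_pos": [-0.0015,0.2,-0.0075],"rotation": [25,0.2,0.1]}
    - {"grip": 0,"delta_pos": [-0.0015,0.23,-0.0075],"rotation": [25,0.2,0.1]}

```text
t: 2.7
tool_pos: [0.5185, 0.1443, 0.1038]
eef_rot: [0.04, -0.535, 0.841, -0.063]
ft_force: [0.4, -0.5, 0.1]
opening: 0.0
```

Run:
```python
from h import *
from plant import bot
s=bot.state();report(s)
for y in (.33,.30,.2,.165): print(y,delta(s,*tipgoal(.025,y,.065,25)))
p,d=bot.read_camera("side");cv2.imwrite("pics/s1.png",cv2.resize(p[130:350,220:500,::-1],None,fx=2.7,fy=2.7))
```

```text
t 2.7 tip press [[0.023  0.3311 0.0812]] F [ 0.43 -0.54  0.13] q [ 0.4   0.28  1.5  -0.42  1.48  1.89] op 0.0
0.33 (array([-0.002 ,  0.0151, -0.0058]), array([-0.06, -0.16,  0.14]))
0.3 (array([-0.0021,  0.0278,  0.0214]), array([-0.06, -0.16,  0.14]))
0.2 (array([-0.0025,  0.0702,  0.112 ]), array([-0.06, -0.16,  0.14]))
0.165 (array([-0.0026,  0.085 ,  0.1437]), array([-0.06, -0.16,  0.14]))
```

View pics/s1.png

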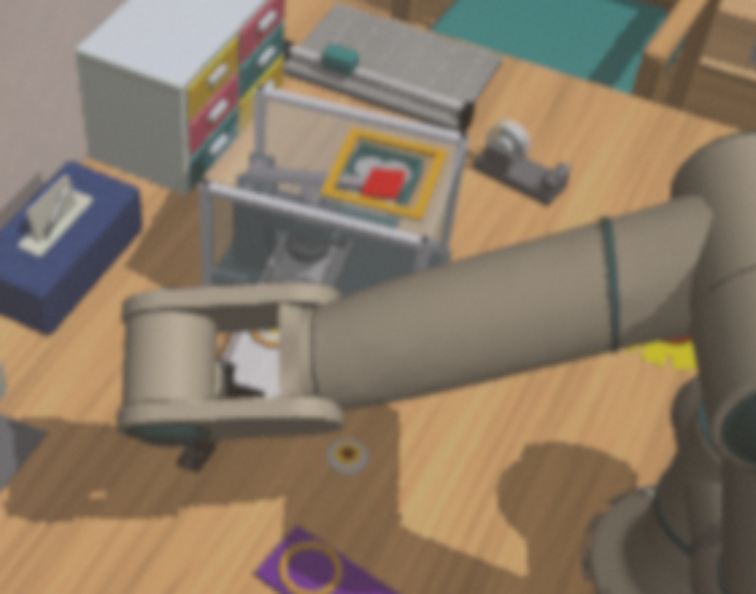

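Emit:
send_rows:
  deltas:
    - {"grip": 0,"delta_pos": [-0.002,0.008,-0.003],"rotation": [0,0,0]}
    - {"grip": 0,"delta_pos": [-0.002,0.015,-0.006],"rotation": [0,0,0]}
    - {"grip": 0,"delta_pos": [-0.002,0.02,0.005],"rotation": [0,0,0]}
    - {"grip": 0,"delta_pos": [-0.002,0.025,0.015],"rotation": [0,0,0]}
    - {"grip": 0,"delta_pos": [-0.002,0.0285,0.0225],"rotation": [0,0,0]}

```text
t: 3.38
tool_pos: [0.5271, 0.1129, 0.0906]
eef_rot: [0.039, -0.536, 0.841, -0.064]
ft_force: [-0.6, -1.5, -0.1]
opening: 0.0004
```

Run:
```python
from h import *
from plant import bot
s=bot.state();report(s)
for y in (.2,.165): print(y,delta(s,*tipgoal(.025,y,.065,25)))
```

```text
t 3.375 tip press [[0.0268 0.2988 0.0679]] F [-0.56 -1.5  -0.06] q [ 0.34  0.28  1.53 -0.43  1.43  1.85] op 0.0004
0.2 (array([0.0014, 0.0444, 0.0883]), array([-0.  , -0.28, -0.09]))
0.165 (array([0.0013, 0.0592, 0.12  ]), array([-0.  , -0.28, -0.09]))
```

Emit:
send_rows:
  deltas:
    - {"grip": 0,"delta_pos": [0,0.003,0.005],"rotation": [0,0,0]}
    - {"grip": 0,"delta_pos": [0,0.007,0.014],"rotation": [0,0,0]}
    - {"grip": 0,"delta_pos": [0,0.012,0.024],"rotation": [0,0,0]}
    - {"grip": 0,"delta_pos": [0,0.0165,0.034],"rotation": [0,0,0]}
    - {"grip": 0,"delta_pos": [0,0.021,0.044],"rotation": [0,0,0]}

```text
t: 4.0
tool_pos: [0.5341, 0.0651, 0.0895]
eef_rot: [0.039, -0.536, 0.841, -0.064]
ft_force: [-0.4, 4.0, 0.6]
opening: 0.0001
```

Run:
```python
from h import *
from plant import bot
s=bot.state();report(s)
for y in (.2,.18,.165): print(y,delta(s,*tipgoal(.025,y,.065,25)))
p,d=bot.read_camera("top");cv2.imwrite("pics/t1.png",cv2.resize(p[160:310,250:480,::-1],None,fx=3.4,fy=3.4))
```

```text
t 4.0 tip press [[0.0264 0.2504 0.0668]] F [-0.36  3.98  0.57] q [ 0.25  0.26  1.57 -0.44  1.38  1.77] op 0.0001
0.2 (array([0.0012, 0.023 , 0.0449]), array([ 0.01, -0.22, -0.05]))
0.18 (array([0.0011, 0.0314, 0.0631]), array([ 0.01, -0.22, -0.05]))
0.165 (array([0.0011, 0.0378, 0.0767]), array([ 0.01, -0.22, -0.05]))
```

View pics/t1.png

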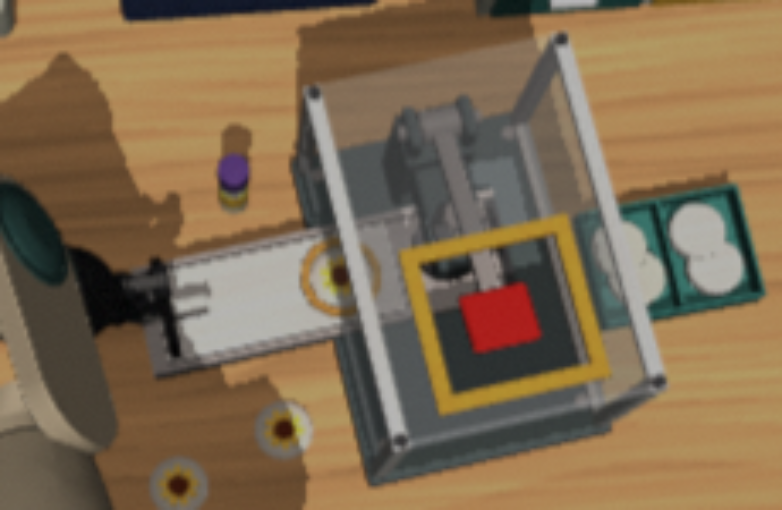

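Emit:
send_rows:
  deltas:
    - {"grip": 0,"delta_pos": [0,0.006,0.011],"rotation": [0,0,0]}
    - {"grip": 0,"delta_pos": [0,0.011,0.022],"rotation": [0,0,0]}
    - {"grip": 0,"delta_pos": [0,0.0165,0.033],"rotation": [0,0,0]}
    - {"grip": 0,"delta_pos": [0,0.022,0.044],"rotation": [0,0,0]}
    - {"grip": 0,"delta_pos": [0,0.027,0.054],"rotation": [0,0,0]}

```text
t: 4.68
tool_pos: [0.5437, 0.006, 0.0888]
eef_rot: [0.038, -0.536, 0.841, -0.064]
ft_force: [-1.2, 6.8, 4.4]
opening: -0.0001
```

Run:
```python
from h import *
from plant import bot
s=bot.state();report(s)
for y in (.18,.165): print(y,delta(s,*tipgoal(.025,y,.065,25)))
```

```text
t 4.675 tip press [[0.0269 0.1906 0.0662]] F [-1.16  6.84  4.36] q [ 0.14  0.24  1.59 -0.45  1.33  1.68] op -0.0001
0.18 (array([0.0018, 0.0055, 0.0091]), array([ 0.02, -0.25, -0.17]))
0.165 (array([0.0018, 0.0119, 0.0227]), array([ 0.02, -0.25, -0.17]))
```

Emit:
send_rows:
  deltas:
    - {"grip": 0,"delta_pos": [0,0.002,0.004],"rotation": [0,0,0]}
    - {"grip": 0,"delta_pos": [0,0.004,0.008],"rotation": [0,0,0]}
    - {"grip": 0,"delta_pos": [0,0.006,0.0115],"rotation": [0,0,0]}
    - {"grip": 0,"delta_pos": [0,0.0075,0.015],"rotation": [0,0,0]}
    - {"grip": 0,"delta_pos": [0,0.009,0.0185],"rotation": [0,0,0]}

```text
t: 5.3
tool_pos: [0.5464, -0.0141, 0.0881]
eef_rot: [0.039, -0.536, 0.841, -0.064]
ft_force: [-0.5, 6.6, 3.1]
opening: 0.0005
```

Run:
```python
from h import *
from plant import bot
s=bot.state();report(s)
for y in (.18,.165): print(y,delta(s,*tipgoal(.025,y,.065,25)))
```

```text
t 5.3 tip press [[0.0266 0.1704 0.0654]] F [-0.55  6.58  3.11] q [ 0.1   0.24  1.59 -0.45  1.31  1.64] op 0.0005
0.18 (array([ 0.0016, -0.0037, -0.0089]), array([ 0.01, -0.23, -0.12]))
0.165 (array([0.0015, 0.0027, 0.0047]), array([ 0.01, -0.23, -0.12]))
```

Emit:
send_rows:
  deltas:
    - {"grip": 0,"delta_pos": [0,0.0005,0.001],"rotation": [0,0,0]}
    - {"grip": 0,"delta_pos": [0,0.001,0.002],"rotation": [0,0,0]}
    - {"grip": 0,"delta_pos": [0,0.0014,0.003],"rotation": [0,0,0]}
    - {"grip": 0,"delta_pos": [0,0.0018,0.004],"rotation": [0,0,0]}
    - {"grip": 0,"delta_pos": [0,0.0018,0.004],"rotation": [0,0,0]}

```text
t: 5.92
tool_pos: [0.5471, -0.0184, 0.0881]
eef_rot: [0.039, -0.536, 0.841, -0.064]
ft_force: [-1.8, 5.8, 4.1]
opening: -0.0001
```

Run:
```python
from h import *
from plant import bot
s=bot.state();report(s)
p,d=bot.read_camera("top");cv2.imwrite("pics/t2.png",cv2.resize(p[160:310,250:480,::-1],None,fx=3.4,fy=3.4))
```

```text
t 5.925 tip press [[0.0265 0.1659 0.0654]] F [-1.77  5.78  4.11] q [ 0.1   0.24  1.59 -0.45  1.31  1.64] op -0.0001
```

View pics/t2.png

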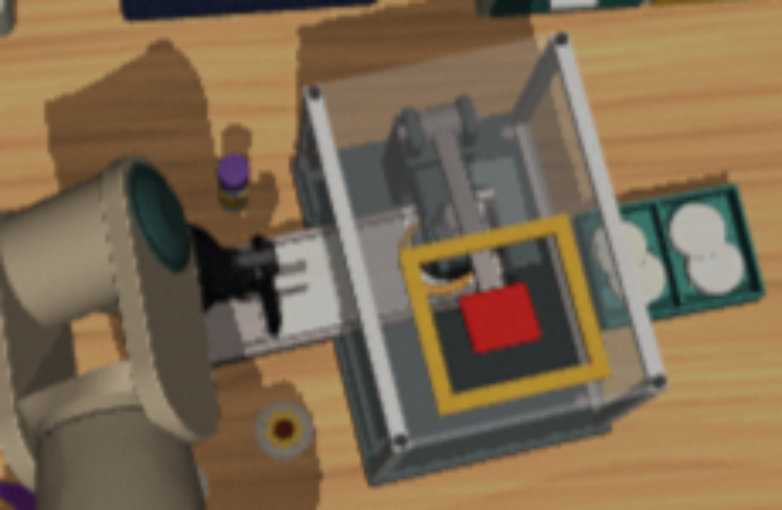

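Emit:
send_rows:
  deltas:
    - {"grip": 0,"delta_pos": [0,0.0005,0.001],"rotation": [0,0,0]}
    - {"grip": 0,"delta_pos": [0,0.001,0.002],"rotation": [0,0,0]}
    - {"grip": 0,"delta_pos": [0,0.0014,0.003],"rotation": [0,0,0]}
    - {"grip": 0,"delta_pos": [0,0.0018,0.004],"rotation": [0,0,0]}
    - {"grip": 0,"delta_pos": [0,0.0018,0.004],"rotation": [0,0,0]}

```text
t: 6.6
tool_pos: [0.5476, -0.0225, 0.0881]
eef_rot: [0.039, -0.536, 0.841, -0.064]
ft_force: [-0.8, 6.4, 4.8]
opening: -0.0
```

Run:
```python
from h import *
from plant import bot
s=bot.state();report(s)
```

```text
t 6.6 tip press [[0.0265 0.1618 0.0654]] F [-0.79  6.44  4.79] q [ 0.09  0.24  1.59 -0.45  1.31  1.63] op -0.0
```

Emit:
send_rows:
  deltas:
    - {"grip": 0,"delta_pos": [0,0.0005,0.001],"rotation": [0,0,0]}
    - {"grip": 0,"delta_pos": [0,0.001,0.002],"rotation": [0,0,0]}
    - {"grip": 0,"delta_pos": [0,0.0014,0.003],"rotation": [0,0,0]}
    - {"grip": 0,"delta_pos": [0,0.0018,0.004],"rotation": [0,0,0]}
    - {"grip": 0,"delta_pos": [0,0.0018,0.004],"rotation": [0,0,0]}

```text
t: 7.22
tool_pos: [0.5478, -0.0231, 0.0882]
eef_rot: [0.039, -0.539, 0.839, -0.065]
ft_force: [-8.7, 26.7, 11.6]
opening: -0.0005
```

Run:
```python
from h import *
from plant import bot
s=bot.state();report(s)
```

```text
t 7.225 tip press [[0.0266 0.1614 0.0655]] F [-8.71 26.7  11.56] q [ 0.08  0.24  1.59 -0.44  1.31  1.62] op -0.0005
```

Emit:
send_rows:
  deltas:
    - {"grip": 0,"delta_pos": [0,-0.0015,-0.003],"rotation": [0,0,0]}
    - {"grip": 0,"delta_pos": [0,-0.006,-0.0125],"rotation": [0,0,0]}
    - {"grip": 0,"delta_pos": [0,-0.013,-0.027],"rotation": [0,0,0]}
    - {"grip": 0,"delta_pos": [0,-0.021,-0.045],"rotation": [0,0,0]}
    - {"grip": 0,"delta_pos": [0,-0.034,-0.073],"rotation": [0,0,0]}

```text
t: 7.85
tool_pos: [0.5357, 0.0533, 0.0875]
eef_rot: [0.039, -0.536, 0.841, -0.063]
ft_force: [-0.2, -0.2, -0.1]
opening: -0.0003
```

Run:
```python
from h import *
from plant import bot
s=bot.state();report(s)
print(delta(s,*tipgoal(.0,.25,.30,0)))
```

```text
t 7.85 tip press [[0.0262 0.2385 0.0649]] F [-0.16 -0.18 -0.12] q [ 0.23  0.26  1.57 -0.44  1.37  1.76] op -0.0003
(array([ 0.0256, -0.2156,  0.0998]), array([-25.02,  -0.25,  -0.07]))
```

Emit:
send_rows:
  deltas:
    - {"grip": 0,"delta_pos": [0,-0.05,0.01],"rotation": [0,0,0]}
    - {"grip": 0,"delta_pos": [0,-0.1,0.04],"rotation": [0,0,0]}
    - {"grip": 0,"delta_pos": [0.01,-0.15,0.065],"rotation": [-8,0,0]}
    - {"grip": 0,"delta_pos": [0.02,-0.195,0.09],"rotation": [-17,0,0]}
    - {"grip": 0,"delta_pos": [0.0256,-0.2156,0.1],"rotation": [-25,-0.25,-0.1]}

```text
t: 8.48
tool_pos: [0.51, 0.0497, 0.3298]
eef_rot: [-0.053, 0.706, -0.704, 0.057]
ft_force: [0.3, -0.4, -0.8]
opening: 0.0002
```

Run:
```python
from h import *
from plant import bot
s=bot.state();report(s)
print(delta(s,*tipgoal(-.066,0,.30,0)))
for c in("top","wrist"):
    p,d=bot.read_camera(c);cv2.imwrite(f"pics/{c}3.png",p[:,:,::-1]);np.savez(f"{c}3.npz",p=p,d=d,**bot.calibration(c))
```

```text
t 8.475 tip press [[0.0004 0.2495 0.3048]] F [ 0.25 -0.42 -0.75] q [0.02 0.01 1.3  0.   1.83 1.44] op 0.0002
(array([0.0668, 0.0035, 0.2493]), array([ 0.2 ,  0.12, -0.34]))
```

View pics/wrist3.png

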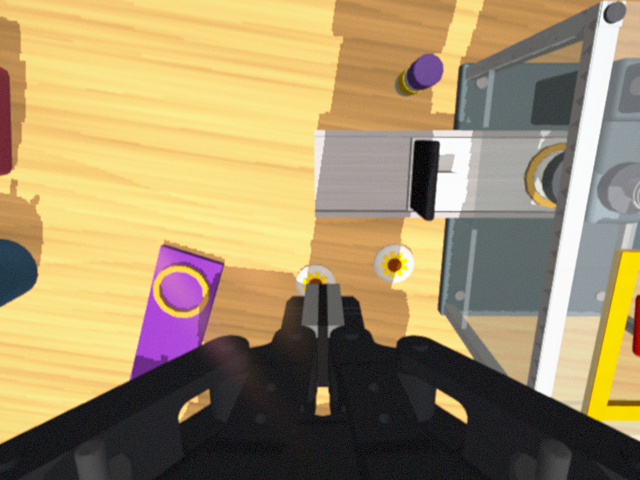

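View pics/top3.png

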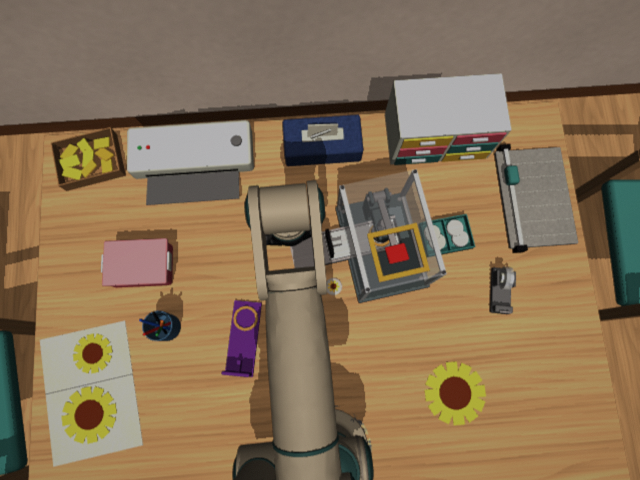

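Run:
```python
from h import *
for c in("wrist3","w1","top3"):
    p,d,K,R,t=load(c+'.npz')
    f=np.argwhere(d>0)[:,::-1]
    X=(np.c_[f,np.ones(len(f))]@np.linalg.inv(K).T*d[f[:,1],f[:,0]][:,None]-t)@R
    Q=inv(X);m=(abs(Q[:,0]-.025)<.05)&(Q[:,1]>.12)&(Q[:,1]<.31)&(Q[:,2]>.085)&(Q[:,2]<.107)
    print(c,m.sum(),np.percentile(Q[m],[2,50,98],axis=0).round(4))
    # bed end at z~.034
    m=(abs(Q[:,0]-.025)<.04)&(Q[:,1]>.16)&(Q[:,1]<.31)&(Q[:,2]>.012)&(Q[:,2]<.045);print('bed',np.percentile(Q[m],[1,50,99],axis=0).round(4))
```

```text
wrist3 1051 [[-0.0093  0.1428  0.0861]
 [ 0.027   0.1489  0.0958]
 [ 0.0607  0.1524  0.0977]]
bed [[-0.0139  0.1611  0.0192]
 [ 0.0264  0.208   0.0211]
 [ 0.0647  0.2555  0.0231]]
w1 953 [[-0.0084  0.2712  0.0865]
 [ 0.028   0.277   0.0987]
 [ 0.0612  0.2808  0.1005]]
bed [[-0.0133  0.1609  0.0248]
 [ 0.0297  0.2101  0.0343]
 [ 0.0645  0.2825  0.0396]]
top3 106 [[-0.0091  0.1444  0.087 ]
 [ 0.0249  0.1495  0.0974]
 [ 0.0617  0.1542  0.1043]]
bed [[-0.0139  0.1609  0.0172]
 [ 0.0231  0.2225  0.024 ]
 [ 0.0628  0.2582  0.0326]]
```

Emit:
send_rows:
  deltas:
    - {"grip": 0,"delta_pos": [0.01,0,0.04],"rotation": [0.1,0.1,-0.2]}
    - {"grip": 0,"delta_pos": [0.025,0,0.095],"rotation": [0.2,0.1,-0.3]}
    - {"grip": 0,"delta_pos": [0.04,0,0.15],"rotation": [0.2,0.1,-0.3]}
    - {"grip": 0,"delta_pos": [0.055,0,0.205],"rotation": [0.2,0.1,-0.3]}
    - {"grip": 0,"delta_pos": [0.067,0.0035,0.249],"rotation": [0.2,0.1,-0.3]}

```text
t: 9.2
tool_pos: [0.4817, -0.2085, 0.3198]
eef_rot: [0.057, -0.703, 0.707, -0.05]
ft_force: [0.0, 0.3, -1.0]
opening: 0.0
```

Emit:
send_rows:
  deltas:
    - {"grip": 0,"delta_pos": [0,0,0],"rotation": [0,0,0]}
    - {"grip": 0,"delta_pos": [0,0,0],"rotation": [0,0,0]}
    - {"grip": 0,"delta_pos": [0,0,0],"rotation": [0,0,0]}
    - {"grip": 0,"delta_pos": [0,0,0],"rotation": [0,0,0]}
    - {"grip": 0,"delta_pos": [0,0,0],"rotation": [0,0,0]}

```text
t: 9.82
tool_pos: [0.4821, -0.2069, 0.3219]
eef_rot: [0.056, -0.704, 0.707, -0.052]
ft_force: [0.3, -0.6, 0.5]
opening: 0.0001
```

Run:
```python
from h import *
from plant import bot
s=bot.state();report(s)
print(delta(s,*tipgoal(-.067,0,.207,0)))
for c in("side","wrist"):
    p,d=bot.read_camera(c);np.savez(f"{c}4.npz",p=p,d=d,**bot.calibration(c))
    if c=='side':p=cv2.resize(p[130:310,280:480],None,fx=3.3,fy=3.3)
    cv2.imwrite(f"pics/{c}4.png",p[:,:,::-1])
p,d,K,R,t=load('wrist4.npz')
hsv=cv2.cvtColor(p,cv2.COLOR_RGB2HSV)
m=((hsv[...,0]>18)&(hsv[...,0]<34)&(hsv[...,1]>150)&(hsv[...,2]>120))
q=np.argwhere(m)[:,::-1];W=plane(q,K,R,t,.223);Q=inv(W);k=(abs(Q[:,0]+.065)<.09)&(abs(Q[:,1])<.09);Q=Q[k]
print(len(Q),np.percentile(Q,[.5,99.5],axis=0))
```

```text
t 9.825 tip press [[-0.0665  0.      0.2969]] F [ 0.31 -0.63  0.52] q [-0.47  0.05  1.28 -0.01  1.82  0.94] op 0.0001
(array([ 0.0001,  0.0899, -0.0002]), array([-0.22, -0.01,  0.3 ]))
13973 [[-0.12525286 -0.06418144  0.223     ]
 [-0.00264197  0.06289449  0.223     ]]
```

View pics/wrist4.png

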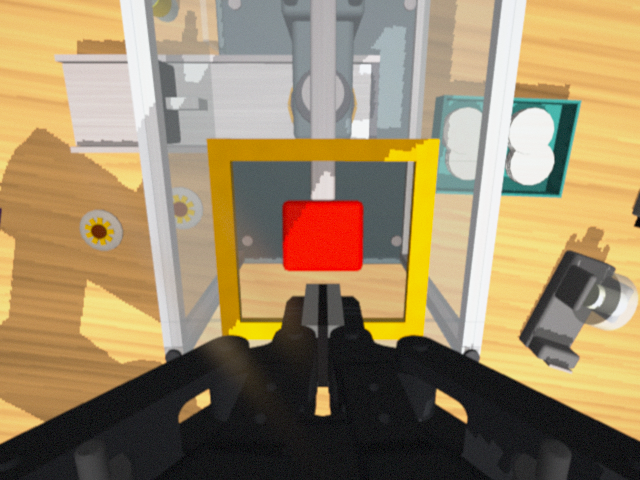

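View pics/side4.png

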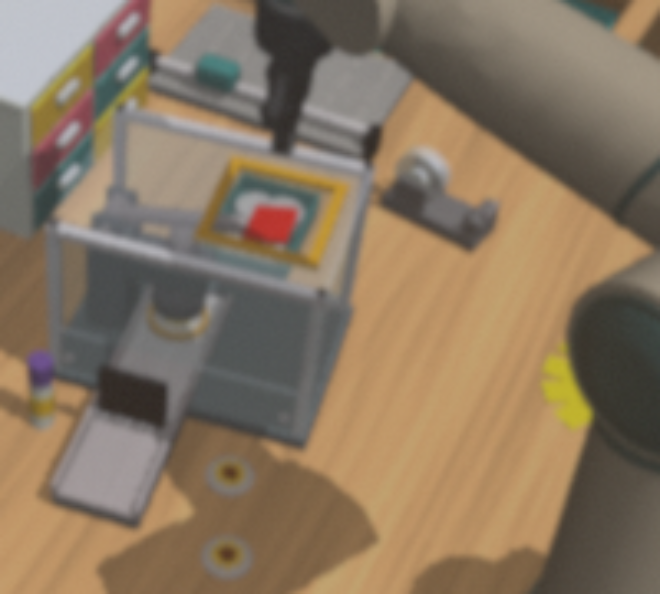

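Emit:
send_rows:
  deltas:
    - {"grip": 0,"delta_pos": [0,0.02,0],"rotation": [0,0,0]}
    - {"grip": 0,"delta_pos": [0,0.045,0],"rotation": [0,0,0]}
    - {"grip": 0,"delta_pos": [0,0.065,0],"rotation": [0,0,0]}
    - {"grip": 0,"delta_pos": [0,0.075,0],"rotation": [0,0,0]}
    - {"grip": 0,"delta_pos": [0,0.08,0],"rotation": [0,0,0]}

```text
t: 10.55
tool_pos: [0.4816, -0.2078, 0.2417]
eef_rot: [0.055, -0.704, 0.706, -0.052]
ft_force: [0.2, 0.0, -0.1]
opening: -0.0001
```

Run:
```python
from h import *
from plant import bot
s=bot.state();report(s)
print(delta(s,*tipgoal(-.067,0,.175,0)))
```

```text
t 10.55 tip press [[-0.0672 -0.0008  0.2167]] F [ 0.25  0.04 -0.08] q [-0.47  0.06  1.42 -0.01  1.66  0.94] op -0.0001
(array([-0.0003,  0.0417, -0.0008]), array([-0.21, -0.06,  0.31]))
```

Emit:
send_rows:
  deltas:
    - {"grip": 0,"delta_pos": [0,0.008,-0.0005],"rotation": [0,0,0]}
    - {"grip": 0,"delta_pos": [0,0.015,-0.0005],"rotation": [0,0,0]}
    - {"grip": 0,"delta_pos": [0,0.022,-0.0005],"rotation": [0,0,0]}
    - {"grip": 0,"delta_pos": [0,0.029,-0.0005],"rotation": [0,0,0]}
    - {"grip": 0,"delta_pos": [0,0.035,-0.0005],"rotation": [0,0,0]}

```text
t: 11.18
tool_pos: [0.4811, -0.208, 0.2086]
eef_rot: [0.055, -0.703, 0.707, -0.052]
ft_force: [-7.5, 0.6, 11.5]
opening: -0.0001
```

Run:
```python
from h import *
from plant import bot
s=bot.state();report(s)
print(delta(s,*tipgoal(-.067,0,.175,0)))
```

```text
t 11.175 tip press [[-0.0677 -0.0009  0.1836]] F [-7.48  0.59 11.53] q [-0.47  0.07  1.48 -0.01  1.6   0.94] op -0.0001
(array([-0.0006,  0.0086, -0.0008]), array([-0.32, -0.09,  0.29]))
```

Emit:
send_rows:
  deltas:
    - {"grip": 0,"delta_pos": [0,0.003,0],"rotation": [0,0,0]}
    - {"grip": 0,"delta_pos": [0,0.006,0],"rotation": [0,0,0]}
    - {"grip": 0,"delta_pos": [0,0.008,0],"rotation": [0,0,0]}
    - {"grip": 0,"delta_pos": [0,0.01,0],"rotation": [0,0,0]}
    - {"grip": 0,"delta_pos": [0,0.01,0],"rotation": [0,0,0]}

```text
t: 11.8
tool_pos: [0.4808, -0.2081, 0.1999]
eef_rot: [0.055, -0.703, 0.707, -0.052]
ft_force: [-10.9, 1.7, 16.5]
opening: 0.0001
```

Run:
```python
from h import *
from plant import bot
s=bot.state();report(s)
```

```text
t 11.8 tip press [[-0.068  -0.001   0.1749]] F [-10.95   1.69  16.48] q [-0.48  0.07  1.49 -0.01  1.58  0.94] op 0.0001
```

Emit:
send_rows:
  deltas:
    - {"grip": 0,"delta_pos": [0,0.001,0],"rotation": [0,0,0]}
    - {"grip": 0,"delta_pos": [0,0.002,0],"rotation": [0,0,0]}
    - {"grip": 0,"delta_pos": [0,0.003,0],"rotation": [0,0,0]}
    - {"grip": 0,"delta_pos": [0,0.003,0],"rotation": [0,0,0]}
    - {"grip": 0,"delta_pos": [0,0.003,0],"rotation": [0,0,0]}

```text
t: 12.42
tool_pos: [0.4808, -0.2081, 0.1995]
eef_rot: [0.055, -0.703, 0.708, -0.052]
ft_force: [-19.0, 4.2, 29.7]
opening: -0.0
```

Run:
```python
from h import *
from plant import bot
s=bot.state();report(s)
```

```text
t 12.425 tip press [[-0.068  -0.0011  0.1745]] F [-19.04   4.18  29.72] q [-0.48  0.07  1.49 -0.01  1.58  0.94] op -0.0
```

Position has stopped at 174.5 mm while the force rose to 30 N: on the stop. Hold for about 2 s.

Emit:
send_rows:
  deltas:
    - {"grip": 0,"delta_pos": [0,0,0],"rotation": [0,0,0]}
    - {"grip": 0,"delta_pos": [0,0,0],"rotation": [0,0,0]}
    - {"grip": 0,"delta_pos": [0,0,0],"rotation": [0,0,0]}
    - {"grip": 0,"delta_pos": [0,0,0],"rotation": [0,0,0]}
    - {"grip": 0,"delta_pos": [0,0,0],"rotation": [0,0,0]}

```text
t: 13.05
tool_pos: [0.4808, -0.2081, 0.1995]
eef_rot: [0.055, -0.703, 0.708, -0.052]
ft_force: [-18.4, 4.0, 30.0]
opening: -0.0001
```

Emit:
send_rows:
  deltas:
    - {"grip": 0,"delta_pos": [0,0,0],"rotation": [0,0,0]}
    - {"grip": 0,"delta_pos": [0,0,0],"rotation": [0,0,0]}
    - {"grip": 0,"delta_pos": [0,0,0],"rotation": [0,0,0]}
    - {"grip": 0,"delta_pos": [0,0,0],"rotation": [0,0,0]}
    - {"grip": 0,"delta_pos": [0,0,0],"rotation": [0,0,0]}

```text
t: 13.68
tool_pos: [0.4808, -0.2081, 0.1995]
eef_rot: [0.055, -0.703, 0.708, -0.052]
ft_force: [-18.7, 4.4, 29.4]
opening: -0.0003
```

Emit:
send_rows:
  deltas:
    - {"grip": 0,"delta_pos": [0,0,0],"rotation": [0,0,0]}
    - {"grip": 0,"delta_pos": [0,0,0],"rotation": [0,0,0]}
    - {"grip": 0,"delta_pos": [0,0,0],"rotation": [0,0,0]}
    - {"grip": 0,"delta_pos": [0,-0.003,0],"rotation": [0,0,0]}
    - {"grip": 0,"delta_pos": [0,-0.006,0],"rotation": [0,0,0]}

```text
t: 14.3
tool_pos: [0.4811, -0.2081, 0.2026]
eef_rot: [0.055, -0.703, 0.707, -0.052]
ft_force: [-6.5, -0.3, 12.1]
opening: -0.0001
```

Emit:
send_rows:
  deltas:
    - {"grip": 0,"delta_pos": [0,-0.007,0],"rotation": [0,0,0]}
    - {"grip": 0,"delta_pos": [0,-0.014,0],"rotation": [0,0,0]}
    - {"grip": 0,"delta_pos": [0,-0.021,0],"rotation": [0,0,0]}
    - {"grip": 0,"delta_pos": [0,-0.028,0],"rotation": [0,0,0]}
    - {"grip": 0,"delta_pos": [0,-0.035,0],"rotation": [0,0,0]}

```text
t: 14.92
tool_pos: [0.4816, -0.2073, 0.2355]
eef_rot: [0.055, -0.704, 0.707, -0.052]
ft_force: [-0.6, -0.1, -0.6]
opening: 0.0003
```

Run:
```python
from h import *
from plant import bot
s=bot.state();report(s)
print(delta(s,*tipgoal(-.066,0,.30,0)))
```

```text
t 14.925 tip press [[-0.0671 -0.0003  0.2105]] F [-0.56 -0.1  -0.64] q [-0.47  0.06  1.44 -0.01  1.65  0.94] op 0.0003
(array([-0.0005, -0.0895,  0.0001]), array([-0.23, -0.05,  0.28]))
```

Straight up out of the window, then aside so the cameras see.

Emit:
send_rows:
  deltas:
    - {"grip": 0,"delta_pos": [0,-0.02,0],"rotation": [0,0,0]}
    - {"grip": 0,"delta_pos": [0,-0.045,0],"rotation": [0,0,0]}
    - {"grip": 0,"delta_pos": [0,-0.07,0],"rotation": [0,0,0]}
    - {"grip": 0,"delta_pos": [0,-0.09,0],"rotation": [0,0,0]}
    - {"grip": 0,"delta_pos": [0,-0.1,0],"rotation": [0,0,0]}

```text
t: 15.55
tool_pos: [0.4817, -0.2069, 0.3352]
eef_rot: [0.056, -0.704, 0.706, -0.051]
ft_force: [0.2, -0.1, -0.5]
opening: 0.0
```

Run:
```python
from h import *
from plant import bot
s=bot.state();report(s)
for c in("side","wrist"):
    p,d=bot.read_camera(c);np.savez(f"{c}5.npz",p=p,d=d,**bot.calibration(c))
    if c=='side':p=cv2.resize(p[130:310,280:480],None,fx=3.3,fy=3.3)
    cv2.imwrite(f"pics/{c}5.png",p[:,:,::-1])
for n in('wrist4','wrist5','side0','side4','side5'):
    p,d,K,R,t=load(n+'.npz')
    hsv=cv2.cvtColor(p,cv2.COLOR_RGB2HSV)
    m=((hsv[...,0]<8)|(hsv[...,0]>172))&(hsv[...,1]>150)&(hsv[...,2]>100)&(d>0)
    f=np.argwhere(m)[:,::-1]
    X=(np.c_[f,np.ones(len(f))]@np.linalg.inv(K).T*d[f[:,1],f[:,0]][:,None]-t)@R
    Q=inv(X);k=(abs(Q[:,0]+.065)<.05)&(abs(Q[:,1])<.04);print(n,k.sum(),Q[k].mean(0).round(4),np.polyfit(Q[k,0],Q[k,2],1))
for n in('wrist4','wrist5'):
    p,d,K,R,t=load(n+'.npz')
    f=np.argwhere(d>0)[:,::-1]
    X=(np.c_[f,np.ones(len(f))]@np.linalg.inv(K).T*d[f[:,1],f[:,0]][:,None]-t)@R
    Q=inv(X);m=(abs(Q[:,0]-.025)<.05)&(Q[:,1]>.12)&(Q[:,1]<.31)&(Q[:,2]>.085)&(Q[:,2]<.107)
    print(n,m.sum(),np.percentile(Q[m],[2,50,98],axis=0).round(4))
```

```text
t 15.55 tip press [[-6.700e-02  1.000e-04  3.102e-01]] F [ 0.17 -0.07 -0.54] q [-0.47  0.05  1.25 -0.01  1.85  0.94] op 0.0
wrist4 5555 [-0.0623 -0.0006  0.2059] [-0.19475385  0.19377023]
wrist5 5031 [-0.0625 -0.0004  0.205 ] [-0.19457515  0.19287239]
side0 113 [-0.0658  0.006   0.2075] [-0.17204113  0.19621055]
side4 113 [-0.066   0.0054  0.2073] [-0.18357472  0.19516427]
side5 112 [-0.0662  0.0059  0.2076] [-0.16707572  0.1965054 ]Traceback (most recent call last):
  File "<stdin>", line 20, in <module>
    return _quantile_unchecked(
        a, q, axis, out, overwrite_input, method, keepdims, weights)
    return _ureduce(a,
                    func=_quantile_ureduce_func,
    ...<5 lines>...
                    overwrite_input=overwrite_input,
                    method=method)
    r = func(a, **kwargs)
    result = _quantile(arr,
                       quantiles=q,
    ...<2 lines>...
                       out=out,
                       weights=wgt)
    slices_having_nans = np.isnan(arr[-1, ...])
                                  ~~~^^^^^^^^^
IndexError: index -1 is out of bounds for axis 0 with size 0
```

View pics/wrist5.png

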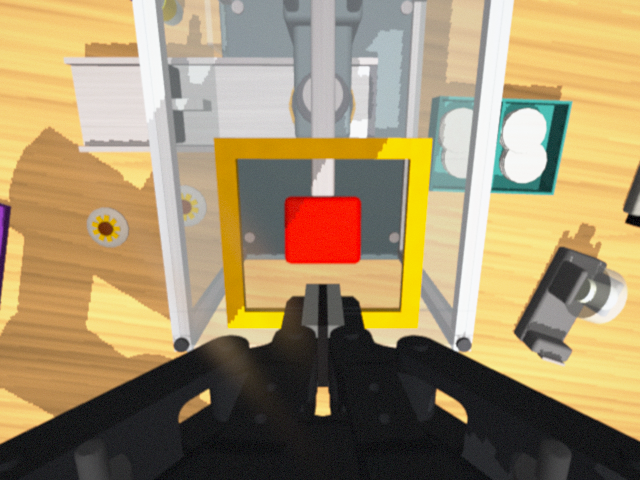

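View pics/side5.png

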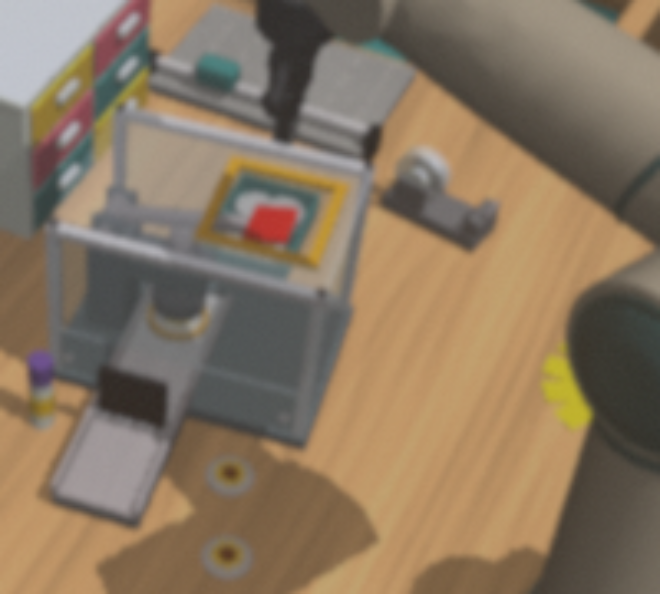

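Both pictures match those from before the press. The paddle is back up (slope -0.195, height about 0.205 m), and the flange is still home at pixel (135,395) in the side crop. I'm handing in.

```bash
python3 -c "
from plant import bot
print(bot.job_done())"
```

```text
the job is handed in; nothing more can be done
None
```

The job is done and handed in at about 15.7 s, with no sign of anything going wrong; no verdict was reported.

**Die slide:** I pushed it home with closed, tilted fingertips. It moved against about 6 N, and the force jumped to about 27 N at the stop. Depth then put the flange face at 152–154 mm in press y, against the expected 155 mm.

**Lever:** I pressed the paddle down through the middle of the window until it stopped with the fingertips at 174.5 mm and about 30 N. I held it there about 2 s, then released it and drew the fingers straight up and out.

**Last checks:**
- **Paddle:** it is back up, with a slope of -0.195 and a height of 205–207 mm, the same as before pressing within about 1 mm.
- **Die slide and other things:** they look unmoved in the side and wrist pictures. The flange's position after pressing was judged from those pictures only, because the depth check on it found no points.
- **Guard:** no force reading suggested contact with it.
- **Badge:** it was hidden under the ram at the end, so I could not see that it lies centred in the die.

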